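# Brake the centrifuge, draw the sample tube and hold it upright

### The job

The spin is over and the lid is off: press the brake lever on the side of the bench centrifuge down until it clicks and stays down by itself, so that the rotor cannot turn. Then draw the sample tube (the one with the wide ribbed screw cap, not the balance tube with the narrow rubber bung) straight out of its slanted sleeve without turning the rotor, bring it upright with the cap on top, and finish while holding it still and upright in the gripper, its bottom at least 15 cm above the worktop. Leave the brake on, the balance tube in its sleeve and the other things on the bench where they are.

Things in the scene. Friction and masses are not known exactly. Their poses are not given: they have to be found in the camera images.
- centrifuge: Small bench centrifuge, fixed: round grey bowl 248 mm across, rim 90 mm high, open on top. Origin at the centre of its underside, on the rotor axis; z up. Control box (124 mm wide, 66 mm high) on its -x side reaches 170 mm from the axis; the brake lever sticks out on its -y side between two steel cheeks (52 mm high) that reach 181 mm from the axis
- brake_lever (a joint): Brake lever, hinge along the centrifuge's x axis, 126 mm from the rotor axis, 26 mm up. 0 = up (off), grows as the pad is pressed, stop at 0.32 rad. A spring lifts it; a ball detent is passed between 0.02 and 0.26 rad (up to about 9 N at the pad) and then holds it at about 0.27; let go earlier it springs up. Held down, a shoe brakes the rotor (about 0.4 N m); else the rotor turns freely
- lever_pad (a point): Middle of the upper face of the lever's black thumb pad, 28 x 26 mm, 211 mm out from the rotor axis on the centrifuge's -y side, about 66 mm above the worktop when up, about 42 mm when held down by the detent and 37 mm at the stop; on its way down it also moves 8 mm farther out
- rotor: Aluminium angle rotor in the bowl; turns about the centrifuge's vertical axis. Origin on it at worktop height, z up. Four sleeves (25 mm outside, 20 mm bore, 60 mm deep, lip 29 mm) at its +x, +y, -x, -y sides slant 40 degrees, tops leaning in to the axis; mouths 60 mm from the axis, 80 mm up. Sample tube in the +x sleeve, balance tube in -x, two empty. Hub nut 40 mm across, 83 mm high
- sample_sleeve (a point): Centre of the mouth of the sleeve that holds the sample tube (fixed to the rotor)
- balance_floor (a point): Point on the inner floor of the -x sleeve of the rotor, where the bottom of the balance tube stands (fixed to the rotor)
- sample_tube: Sample tube: clear, 17 mm across, conical bottom, white ribbed screw cap 22 mm across and 18 mm high; 104 mm long, about 30 g. Origin at the centre of its bottom, z along the tube to the cap; the cap spans z = 86 to 104 mm. Seated it stands 60 mm deep in its sleeve, 44 mm stick out, with about 1.5 mm play all round
- balance_tube: Balance tube in the -x sleeve of the rotor: same clear tube, with a short tapering dark rubber bung (up to 18 mm across, 12 mm high) instead of a cap, 100 mm long. Origin at the centre of its bottom, z along the tube. Stays where it is
- dropper_bottle: Brown dropper bottle, 33 mm across, 76 mm high, bystander. Origin at its underside
- jar: Small brown glass jar, 35 mm across, 56 mm high, bystander. Origin at its underside
- marker_pen: Marker pen, 134 mm long, 15 mm thick, lying on the worktop, bystander. Origin at its underside
Mind the look-alikes: they are no part of the job. What is shaped like the sample_tube but red is not meant.

How it is judged:
On the way, in this order (a step that is already met when the one before it is completed fails the run):
1. the brake lever is down and held by its detent alone, nothing of the robot touching it, with the sample tube still in its sleeve (value of joint brake_lever above 0.24 rad and contact force between each of the arm, the fingers and brake_lever below 0.05 N and distance between sample_tube and sample_sleeve below 0.068 m), for 0.3 s.
2. the sample tube is drawn right out of its sleeve in the fingers, brake still on (height (world z) of sample_tube above 0.095 m and contact force between the fingers and sample_tube above 0.5 N and value of joint brake_lever above 0.24 rad), for 0.1 s.
At the end, for the whole second after the job is handed in: The sample tube is held in the fingers, still, upright with the cap on top (within 12 degrees), its bottom at least 14.5 cm above the worktop and touching nothing but the gripper; the brake lever is still held down (over 0.24 rad); the balance tube stands in its sleeve (within 8 mm of the floor) (angle between sample_tube's own z axis and vertical below 0.21 rad and height (world z) of sample_tube above 0.145 m and contact force between the fingers and sample_tube above 0.5 N and contact force between sample_tube and rotor below 0.05 N and contact force between sample_tube and centrifuge below 0.05 N and contact force between sample_tube and balance_tube below 0.05 N and linear speed of sample_tube below 0.03 m/s and value of joint brake_lever above 0.24 rad and distance between balance_tube and balance_floor below 0.008 m); the arm keeps its last pose, push and grip.
It fails at once if the rotor is turned (sleeve mouth moved more than 20 mm, about 19 degrees) (distance of sample_sleeve from where it was at the start of the episode above 0.02 m).
It fails at once if the balance tube is pulled out of its sleeve by more than 25 mm (distance between balance_tube and balance_floor above 0.025 m).
It fails at once if a bystander (dropper bottle, brown jar, marker pen) is moved more than 4 cm (distance of any of dropper_bottle, jar, marker_pen from where it was at the start of the episode above 0.04 m).
It also fails if it takes over 48 s, if anything falls off the work surface, if the arm or the gripper's body presses on something with over 40 N, if the wrist force passes 120 N, or if a joint passes its speed limit or range.

### The arm

A 6-joint arm with a two-finger parallel gripper is mounted at the origin on a cart in front of the work surface, level with it; the furniture and walls round the work are solid. World frame = base frame: x ahead of the robot, y to its left, z up, the work surface at z = 0. Lengths are in m, angles in rad, forces in N, time in s.
With the tool pointing down it reaches from about 0.275 to 0.75 m from the base axis. Payload 10.2 kg.
Tool frame: the origin (TCP) lies midway between the tips of the shut fingers; the grasp point (between the pads) lies 19 mm behind it (env.hold_point_z is the distance from the TCP to the grasp point, in m); z points along the fingers, y is the line along which they close (so a half turn about z gives the same grasp; the last joint's range is limited). The gripper opens to 85 mm and grips with 20 to 120 N. Pads are 22 mm wide; open, the fingers measure 114 mm over their backs; the gripper's body (76 mm by 85 mm) begins 54 mm behind the grasp point. The pads swing forward as they close: fully open they stand 13 mm farther back than shut.
Start: joints at [-1.501, 0.313, 1.498, -0, 1.331, -0.223], TCP at [0.152, -0.503, 0.231] pointing down, gripper open.
Joint ranges: [-2.94, 2.94], [-0.97, 2.17], [0.19, 2.56], [-1.23, 4.37], [0.02, 3.11], [-2.88, 2.88]. Speed limits (rad/s): [2.39, 2.39, 3.01, 3.14, 3.14, 3.14].

### API

Orientations are given as a unit quaternion [x, y, z, w].
In Python, from bench import env, kinematics, monitor, eyes, job gives the robot as it stands. The module is installed in compiled form; this text tells all that it offers. Calls block until the motion is done:
- env.reach(position, orientation): joint-space move of the TCP to a pose.
- env.movel(position, velocity=0.15, frame=None, guard=None): straight line of the TCP; frame=None keeps the orientation; velocity is the mean speed in m/s. With guard (N) it stops when the force on the tool has changed by that much, and returns True; else False.
- env.set_joints(angles): joint-space move.
- env.release() and env.close_gripper(effort=None): open the fingers fully, or close them until they stop; effort is the grip in N (None keeps the last).
- env.hold(seconds).
- kinematics.ik(position, orientation): joint angles nearest the present ones, or None.
- monitor.sense(): the state.
- eyes.grab_frame(name): name is "scene" or "top" or "wrist"; returns a dict with "frame" (384x512x3 uint8, red, green, blue), "mtx" (3x3 intrinsics, pixels), "view" (4x4, takes a point from world to camera coordinates). Camera axes: x right, y down, z forward; pixel columns grow to the right and rows downward; lengths in m; the calibration is good to about 2 mm. The wrist camera is an equidistant fisheye: a pixel r from the principal point sees the ray r / f radians off the axis. A picture is of the moment at which its call begins. There is no depth.
A pose or a line that the arm cannot do raises env.MotionError and nothing moves.
- job.hand_in(): hands the job in; it is judged then, once.
The state is a dict: "clock": time; "joints": joint angles; "qvel": joint speeds; "joint_efforts": joint torques, N m; "position": TCP position; "ee_rot": TCP orientation; "contact_force": force on the tool from outside, world axes, zero at the start; "ft_torque": the same for the moment, N m; "finger_gap": opening from 0.0 (shut) to 1.0 (fully open); "gripper_force": force on a finger pad.
Only numpy, scipy, OpenCV 4.12 (cv2) and the standard library are available. Lean on these libraries where they do the work, as an engineer would, in place of code of your own. Each camera call takes 0.05 s, during which the arm holds its last target. There are 200 camera calls.

## Working session

There is one attempt and no reset: what is moved stays moved. The work goes in short steps, each a Python script; the robot and the scene stay as the last script left them, time stands still between calls to the robot, and variables do not carry over. Pictures are saved under pics/ and viewed, at most 10 in all, crops included, and the job is handed in when it is done.

```bash
mkdir -p pics; python3 - <<'E'
from bench import env,monitor,eyes
import cv2,numpy as np
np.set_printoptions(precision=4,suppress=True)
for n in("scene","top"):
    d=eyes.grab_frame(n); cv2.imwrite(f"pics/{n}0.png",d["frame"][:,:,::-1]); np.savez(f"{n}0.npz",**d); print(n,d["mtx"],d["view"])
a=cv2.imread("pics/scene0.png");b=cv2.imread("pics/top0.png")
s=monitor.sense();print(s["clock"],s["position"],s["ee_rot"],env.hold_point_z)
E
```

```text
scene [[381.5975   0.     252.4201]
 [  0.     381.5975 194.7308]
 [  0.       0.       1.    ]] [[-0.4971 -0.8677  0.0035  0.1551]
 [-0.4304  0.2431 -0.8693  0.3096]
 [ 0.7534 -0.4336 -0.4943  0.6122]
 [ 0.      0.      0.      1.    ]]
top [[346.5756   0.     250.8215]
 [  0.     346.5756 194.3602]
 [  0.       0.       1.    ]] [[ 0.0311 -0.9995 -0.0055 -0.1321]
 [-0.9721 -0.0289 -0.2328  0.5188]
 [ 0.2326  0.0126 -0.9725  0.8261]
 [ 0.      0.      0.      1.    ]]
0.1 [ 0.1515 -0.5024  0.2308] [ 0.9893  0.1459  0.     -0.0006] 0.0187
```

View pics/top0.png

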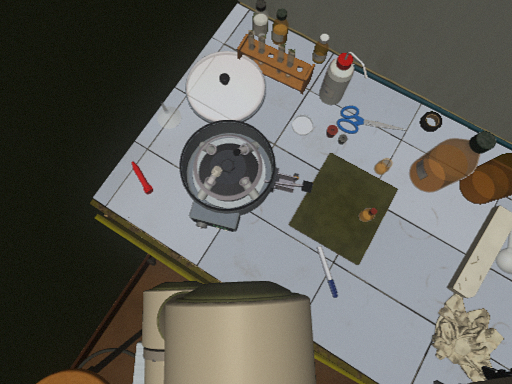

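View pics/scene0.png

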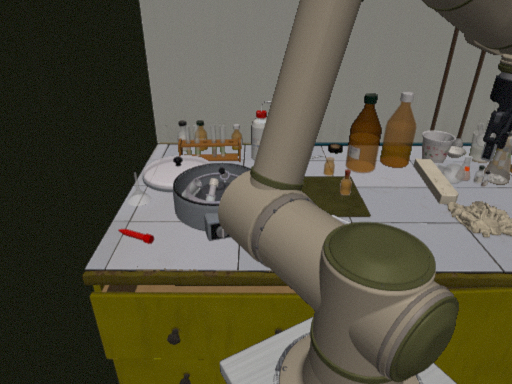

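The top view shows the bowl at about (228,167), the control box at (215,217), the lever running right to a black pad at about (307,187), and tubes in the bowl near (210,185) and the upper right. The scene view shows the bowl at (215,195), with the arm hiding the lever. Next I'll enlarge the bowl and fit the rim.

```bash
cat > h.py <<'E'
import cv2,numpy as np
np.set_printoptions(precision=4,suppress=True)
def plane(d,uv,z):
    "pinhole pixel -> world point on plane z"
    V=d["view"];R=V[:3,:3];c=-R.T@V[:3,3]
    r=R.T@np.linalg.inv(d["mtx"])@np.array([*uv,1.]);return c+r*(z-c[2])/r[2]
def proj(d,P):
    p=d["view"][:3,:3]@np.asarray(P,float)+d["view"][:3,3];q=d["mtx"]@p;return q[:2]/q[2]
E
python3 - <<'E'
from h import *
d=np.load("top0.npz");im=d["frame"][:,:,::-1].copy()
c=im[110:240,165:325];cv2.imwrite("pics/crop1.png",cv2.resize(c,None,fx=5,fy=4.6 if 0 else 4.6,interpolation=cv2.INTER_CUBIC))
g=cv2.cvtColor(im,cv2.COLOR_BGR2GRAY)
# dark bowl outline: white tiles vs. grey bowl, radial first edge from outside
c0=plane(d,(228,165),.09)
pts=[]
for a in np.linspace(0,2*np.pi,180,endpoint=False):
    rr=np.arange(.10,.15,.0005);v=[g[int(round(q[1])),int(round(q[0]))] for q in (proj(d,c0+[r*np.cos(a),r*np.sin(a),0]) for r in rr)]
    v=cv2.GaussianBlur(np.float32(v)[None],(9,1),2)[0];k=np.argmax(np.gradient(v));pts.append((c0+[rr[k]*np.cos(a),rr[k]*np.sin(a),0])[:2])
pts=np.array(pts)
from scipy.optimize import least_squares
f=least_squares(lambda p:np.hypot(*(pts-p[:2]).T)-p[2],[*c0[:2],.124],loss="soft_l1",f_scale=.002)
print(c0,f.x, np.median(abs(f.fun)))
for n,uv,z in(("pad",(307,187),.066),("box",(215,217),.066)):print(n,plane(d,uv,z))
E
```

```text
[ 0.5901 -0.0566  0.09  ] [ 0.5903 -0.0563  0.1242] 0.001976995991870692
pad [ 0.5449 -0.2591  0.066 ]
box [ 0.4603 -0.0284  0.066 ]
```

View pics/crop1.png

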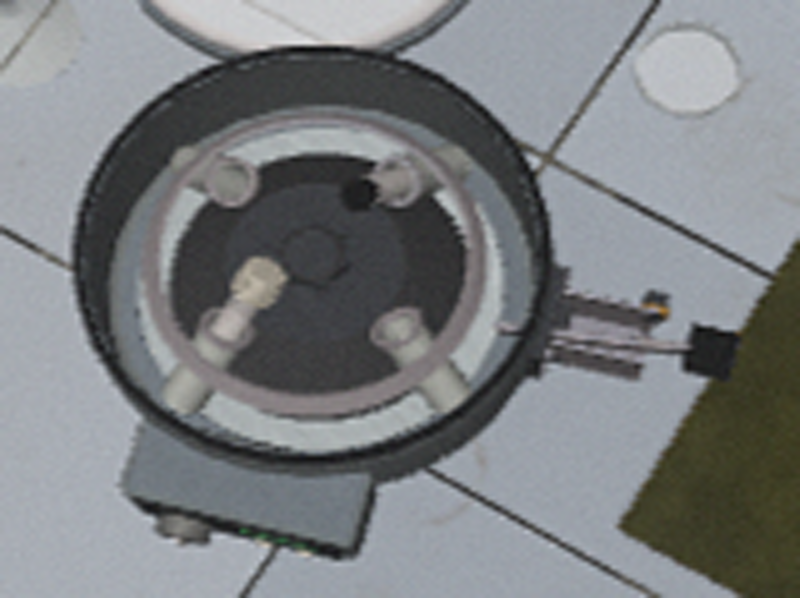

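The rim fits at a radius of 124.2 mm (expected 124), with the axis at (0.590, -0.056). There are two seated tubes. The white wide cap at full-image pixel (217,171) is the sample tube. The narrow black bung at (237,152) is the balance tube. The red object at (142,178) is lying on the bench and isn't meant. This crop confirms the choice, and the black pad is at (307,187). Next I'll work out the rotor azimuth and move to the lever.

```bash
cat >> h.py <<'E'
from scipy.spatial.transform import Rotation as Ro
def quat(z,y):
    z=np.array(z,float);z/=np.linalg.norm(z);y=np.array(y,float);y-=z*(y@z);y/=np.linalg.norm(y)
    return Ro.from_matrix(np.c_[np.cross(y,z),y,z]).as_quat()
E
python3 - <<'E'
from h import *
from bench import env,kinematics,monitor
d=np.load("top0.npz");im=d["frame"][:,:,::-1];C=np.array([.5903,-.0563])
full=lambda u,v:(165+(u+.5)/5-.5,110+(v+.5)/4.6-.5)
for i,(u,v) in enumerate([(222,328),(398,328),(400,180),(232,182)]):
    p=plane(d,full(u,v),.08)[:2]-C;print("mouth",i,np.hypot(*p),np.degrees(np.arctan2(p[1],p[0]))-90*0)
p=plane(d,full(262,275),.1137)[:2]-C;print("cap",np.hypot(*p),np.degrees(np.arctan2(p[1],p[0])))
p=plane(d,full(360,192),.1106)[:2]-C;print("bung",np.hypot(*p),np.degrees(np.arctan2(p[1],p[0])))
m=np.zeros(im.shape[:2],np.uint8);m[175:198,298:320]=(im[175:198,298:320].max(2)<45)*255
n,l,st,ce=cv2.connectedComponentsWithStats(m);k=1+np.argmax(st[1:,4]);print(st[k],ce[k])
P=plane(d,ce[k],.066);e=(P[:2]-C);print("pad",P,np.hypot(*e),np.degrees(np.arctan2(e[1],e[0])))
e/=np.hypot(*e)
print("seen stop etc",monitor.sense()["joints"])
for s in(1,-1):
    q=quat([0,0,-1],s*np.array([-e[1],e[0],0]));print(s,kinematics.ik([*(P[:2]+.003*e),.12],q),kinematics.ik([*(P[:2]+.006*e),.037],q))
E
```

```text
mouth 0 0.06174519766358612 131.02517714827204
mouth 1 0.056847523485119955 -131.81684719450996
mouth 2 0.06298235164101172 -39.824898368235225
mouth 3 0.06443883004655966 46.12188287399847
cap 0.03131171874286139 129.8572211950442
bung 0.03646103855382647 -36.7428514802926
[302 181  11  12  87] [306.8966 186.1034]
pad [ 0.5473 -0.2589  0.066 ] 0.2071172745831117 -101.98724527987763
seen stop etc [-1.5014  0.3134  1.4983  0.      1.331  -0.2234]
1 [-0.6398  0.5895  1.3816 -0.      1.1705 -0.4305] [-0.6443  0.6949  1.442  -0.      1.0047 -0.4351]
-1 [-0.6398  0.5895  1.3816 -0.      1.1705  2.7111] [-0.6443  0.6949  1.442  -0.      1.0047  2.7065]
```

With the rotor centre taken from the four mouths at about (0.594, -0.054), everything agrees: pad 210 mm out, cap 32 mm out, sample azimuth about 136°. Pressing the lever now.

```bash
python3 - <<'E'
from h import *
from bench import env,kinematics,monitor,eyes
P=np.array([.5473,-.2589]);e=np.array([-.0467,-.2052]);e/=np.hypot(*e)
q=quat([0,0,-1],[-e[1],e[0],0])
env.close_gripper(40)
env.reach([*(P+.002*e),.13],q);
env.movel([*(P+.002*e),.075],.12)
print(monitor.sense()["contact_force"])
g=env.movel([*(P+.007*e),.0375],.05,guard=25)
s=monitor.sense();print(g,s["position"],s["contact_force"],s["clock"])
env.movel([*(P+.005*e),.12],.12)
env.hold(.3);s=monitor.sense();print(s["clock"],s["contact_force"],s["joints"])
d=eyes.grab_frame("wrist");np.savez("w1.npz",**d)
t=eyes.grab_frame("top");np.savez("t1.npz",**t)
a=cv2.resize(d["frame"][:,:,::-1],(512,384));b=cv2.resize(t["frame"][110:240,165:325,::-1],None,fx=1.8,fy=2.0)
o=np.zeros((384,800,3),np.uint8);o[:,:512]=a;o[:260,512:]=b;cv2.imwrite("pics/w1.png",o)
E
```

```text
[-0.1096  0.0151  1.0586]
False [ 0.546  -0.2663  0.0387] [-3.7759 -1.1744 12.9455] 4.1167
5.2583 [0.8883 0.4826 0.6778] [-0.6429  0.5909  1.3805  0.0001  1.1709 -0.4191]
```

View pics/w1.png

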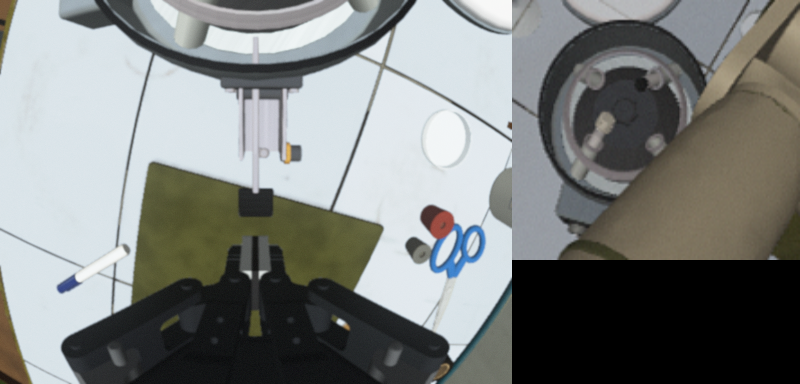

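The wrist view shows the pad at (256,202) with the fingertips clear of it, and the rotor hasn't moved. I'll check the lever height from the pad ray, then take a wrist view over the bowl.

```bash
cat >> h.py <<'E'
def fray(d,uv):
    "fisheye pixel -> camera centre, world ray"
    V=d["view"];K=d["mtx"];a=np.array([(uv[0]-K[0,2])/K[0,0],(uv[1]-K[1,2])/K[1,1]]);t=np.hypot(*a)
    r=V[:3,:3].T@np.array([*(a/max(t,1e-9)*np.sin(t)),np.cos(t)]);return -V[:3,:3].T@V[:3,3],r
def fplane(d,uv,z):
    c,r=fray(d,uv);return c+r*(z-c[2])/r[2]
E
python3 - <<'E'
from h import *
from bench import env,kinematics,monitor,eyes
d=np.load("w1.npz");C=np.array([.594,-.0537])
for z in(.066,.042):
    p=fplane(d,(256,195),z);q=fplane(d,(241,202),z);r=fplane(d,(272,202),z);print(z,p,np.hypot(*(p[:2]-C)),"width",np.hypot(*(q-r)[:2]))
    p=fplane(d,(256,202),z);print(p,np.hypot(*(p[:2]-C)))
env.release()
a=np.radians(136);u=np.array([np.cos(a),np.sin(a)]);tn=np.array([-u[1],u[0],0])
M=np.array([*(C+.06*u),.08]);ax=np.array([*(-u*np.sin(np.radians(40))),np.cos(np.radians(40))])
for th in(40,30,20,10,0):
  z=np.array([*(u*np.sin(np.radians(th))),-np.cos(np.radians(th))])
  for s in(1,-1):
    q=quat(z,s*tn);G=M+.035*ax
    f=Ro.from_rotvec(0*u[0]*tn)
    th2=np.radians(th-40);z2=np.array([*(u*np.sin(th2)),-np.cos(th2)]);q2=quat(z2,s*tn)
    L=[kinematics.ik(G+z*env.hold_point_z+k*ax,q) for k in(0,.1)]+[kinematics.ik(M+[0,0,.25]+z2*env.hold_point_z,q2)]
    print(th,s,*L)
E
```

```text
0.066 [ 0.5496 -0.2518  0.066 ] 0.202966515035716 width 0.02174467664645228
[ 0.5485 -0.2568  0.066 ] 0.20814214568382391
0.042 [ 0.5479 -0.2596  0.042 ] 0.2110352716804046 width 0.024408549829341958
[ 0.5467 -0.2653  0.042 ] 0.21684494821249184
40 1 [-0.3641  0.862   1.1323  0.2622  1.7967  1.9472] [-0.3983  0.9197  0.8132  0.2659  2.0577  1.986 ] [-0.2345  0.3301  1.2681 -0.      1.5433  2.1042]
40 -1 [-0.3641  0.862   1.1323  0.2622  1.7967 -1.1944] [-0.3983  0.9197  0.8132  0.2659  2.0577 -1.1556] [-0.2345  0.3301  1.2681 -0.      1.5433 -1.0374]
30 1 [-0.3436  0.775   1.2316  0.2076  1.6183  1.9537] [-0.381   0.824   0.931   0.1989  1.8719  1.9697] [-0.1932  0.2625  1.3668 -0.0966  1.3663  2.1582]
30 -1 [-0.3436  0.775   1.2316  0.2076  1.6183 -1.1879] [-0.381   0.824   0.931   0.1989  1.8719 -1.1719] [-0.1932  0.2625  1.3668 -0.0966  1.3663 -0.9834]
20 1 [-0.3188  0.6926  1.3339  0.1505  1.4335  1.9754] [-0.36    0.7321  1.0513  0.1369  1.6796  1.9715] [-0.1479  0.2046  1.4668 -0.2157  1.1904  2.2429]
20 -1 [-0.3188  0.6926  1.3339  0.1505  1.4335 -1.1662] [-0.36    0.7321  1.0513  0.1369  1.6796 -1.1701] [-0.1479  0.2046  1.4668 -0.2157  1.1904 -0.8987]
10 1 [-0.2892  0.6173  1.4372  0.0846  1.2435  2.016 ] [-0.3353  0.6465  1.1719  0.0732  1.4822  1.9912] [-0.1     0.1594  1.566  -0.3714  1.0225  2.3704]
10 -1 [-0.2892  0.6173  1.4372  0.0846  1.2435 -1.1256] [-0.3353  0.6465  1.1719  0.0732  1.4822 -1.1504] [-0.1     0.1594  1.566  -0.3714  1.0225 -0.7712]
0 1 [-0.255   0.5522  1.5392 -0.      1.0502  2.0837] [-0.3068  0.5695  1.291  -0.      1.2811  2.0319] [-0.0517  0.1297  1.6623 -0.5823  0.8749  2.5583]
0 -1 [-0.255   0.5522  1.5392 -0.      1.0502 -1.0579] [-0.3068  0.5695  1.291  -0.      1.2811 -1.1097] [-0.0517  0.1297  1.6623 -0.5823  0.8749 -0.5833]
```

The apparent pad width and radius both fit the lever being down, and I'll confirm that in the top view once the arm clears it. I'm using a 30° tool tilt and moving to a standoff pose along the tube axis.

```bash
cat >> h.py <<'E'
def geom(C,deg,th):
    "sleeve frame: mouth M, tube axis ax, outward u, tangent tn, tool z"
    a=np.radians(deg);b=np.radians(40);t=np.radians(th);u=np.array([np.cos(a),np.sin(a),0]);tn=np.array([-u[1],u[0],0])
    M=np.array([*C,.08])+.06*u;ax=-u*np.sin(b)+np.array([0,0,np.cos(b)]);z=u*np.sin(t)-np.array([0,0,np.cos(t)])
    return M,ax,u,tn,z
E
python3 - <<'E'
from h import *
from bench import env,kinematics,monitor,eyes
M,ax,u,tn,z=geom([.594,-.0537],136,30);q=quat(z,-tn)
p=monitor.sense()["position"];env.movel([p[0],p[1],.26],.2)
env.reach(M+.115*ax+z*env.hold_point_z,q)
d=eyes.grab_frame("wrist");np.savez("w2.npz",**d);t=eyes.grab_frame("top");np.savez("t2.npz",**t);s=eyes.grab_frame("scene");np.savez("s2.npz",**s)
def crop(i,x,y,w,h,W,H): return cv2.resize(i["frame"][y:y+h,x:x+w,::-1],(W,H),interpolation=cv2.INTER_CUBIC)
o=np.zeros((600,800,3),np.uint8);o[:384,:512]=d["frame"][:,:,::-1]
o[:216,512:]=crop(t,245,150,80,60,288,216);o[216:432,512:]=crop(s,160,150,120,90,288,216);o[384:,:288]=crop(t,165,110,160,120,288,216)
cv2.imwrite("pics/w2.png",o);print(monitor.sense()["clock"])
print(d["mtx"][0,0])
E
```

```text
8.075
297.3186396354542
```

View pics/w2.png

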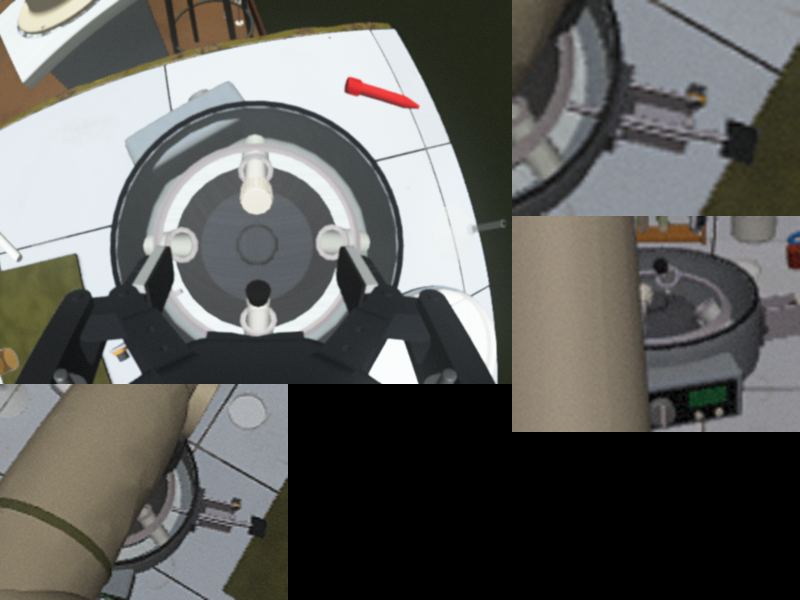

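The top view now puts the pad at about (308.6,189), against (306.9,186) before. In the wrist view the sample cap is at (257,193), its mouth at (256,168), the side mouths at (183,244) and (333,242), the hub at (258,244) and the bung at (259,291). I'll turn these into positions.

```bash
python3 - <<'E'
from h import *
d=np.load("w2.npz");t=np.load("t2.npz")
C=np.array([.594,-.0537])
e=np.array([-.0467,-.2052]);e/=np.hypot(*e)
print("pad px if up/down",proj(t,[*(C+.211*e),.066]),proj(t,[*(C+.219*e),.042]))
L=fplane(d,(182,244),.08);R=fplane(d,(333,242),.08);H=fplane(d,(257.5,244),.083);S=fplane(d,(256,168),.08)
print("L,R mid",(L+R)/2,"span",np.hypot(*(L-R)[:2]),"azim",np.degrees(np.arctan2(*(R-L)[1::-1])),"hub",H,"S",S)
C2=((L+R)/2)[:2]
for n,uv,z in(("S",(256,168),.08),("captop",(257,197),.1137),("bung",(259,291),.1106)):
    p=fplane(d,uv,z);w=p[:2]-C2;print(n,p,np.hypot(*w),np.degrees(np.arctan2(*w[::-1])))
# cap blob by colour (cream/white) around it
f=cv2.cvtColor(d["frame"],cv2.COLOR_RGB2HSV)[172:220,235:280];m=((f[...,2]>150)).astype(np.uint8)
xs=[(np.where(r)[0].min()+235,np.where(r)[0].max()+235) for r in m if r.any()];print(xs[::4])
E
```

```text
pad px if up/down [307.1078 186.1494] [308.6968 189.231 ]
L,R mid [ 0.5945 -0.0536  0.08  ] span 0.12151501408875644 azim 46.56576488700474 hub [ 0.5944 -0.0537  0.083 ] S [ 0.549  -0.0112  0.08  ]
S [ 0.549  -0.0112  0.08  ] 0.06214765372427521 137.04497273808735
captop [ 0.5715 -0.0323  0.1137] 0.031302433271999795 137.16875410814487
bung [ 0.6189 -0.0764  0.1106] 0.033401309650001265 -43.05960378600734
[(np.int64(239), np.int64(272)), (np.int64(239), np.int64(271)), (np.int64(242), np.int64(268)), (np.int64(242), np.int64(269)), (np.int64(241), np.int64(271)), (np.int64(240), np.int64(271)), (np.int64(240), np.int64(272)), (np.int64(240), np.int64(272)), (np.int64(241), np.int64(271)), (np.int64(243), np.int64(269)), (np.int64(248), np.int64(264))]
```

All the checks agree: span 121.5 mm (expected 120), hub on the axis, azimuth 136.8°, and the lever pad exactly on its predicted down pixel. Grasping the cap and drawing the tube out.

```bash
python3 - <<'E'
from h import *
from bench import env,kinematics,monitor,eyes
M,ax,u,tn,z=geom([.5945,-.0536],136.8,30);q=quat(z,-tn);T=z*env.hold_point_z
env.movel(M+.115*ax+T,.1,frame=q) if 0 else env.reach(M+.115*ax+T,q)
print("hit",env.movel(M+.035*ax+T,.08,guard=12),monitor.sense()["contact_force"])
env.close_gripper(35)
s=monitor.sense();print(s["finger_gap"],s["gripper_force"],s["contact_force"],s["position"])
print("pull",env.movel(M+.047*ax+T,.04,guard=20));s=monitor.sense();print(s["contact_force"],s["gripper_force"],s["finger_gap"],s["clock"])
d=eyes.grab_frame("wrist");np.savez("w3.npz",**d);cv2.imwrite("pics/w3.png",d["frame"][:,:,::-1])
E
```

```text
hit False [0.3886 0.1006 0.3428]
0.24147164919158043 34.129316210746765 [-0.2508 -0.9019  0.2917] [ 0.5604 -0.0216  0.0907]
pull False
[0.0091 0.1398 0.4676] 34.169254302978516 0.24239674000848355 10.525
```

View pics/w3.png

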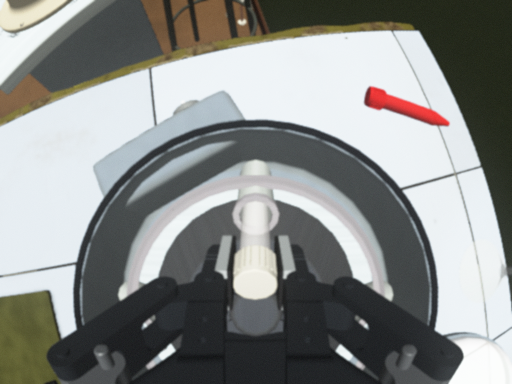

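The cap is held between the pads at (255,272), the tube is sliding out along its sleeve, and forces are small. Pulling it clear, lifting it and turning it upright.

```bash
python3 - <<'E'
from h import *
from bench import env,kinematics,monitor,eyes
M,ax,u,tn,z=geom([.5945,-.0536],136.8,30);q=quat(z,-tn);T=z*env.hold_point_z
print("pull",env.movel(M+.14*ax+T,.08,guard=15));s=monitor.sense();print(s["contact_force"],s["finger_gap"])
G=M+.14*ax+[0,0,.10]
env.movel(G+T,.12)
z2=geom([.5945,-.0536],136.8,-10)[4]
env.reach(G+[0,0,.03]+z2*env.hold_point_z,quat(z2,-tn))
env.hold(.5);s=monitor.sense();print(s["position"],s["gripper_force"],s["finger_gap"],s["clock"])
o=np.zeros((384,800,3),np.uint8)
d=eyes.grab_frame("wrist");t=eyes.grab_frame("top");c=eyes.grab_frame("scene")
np.savez("s4.npz",**c);np.savez("t4.npz",**t)
o[:,:400]=cv2.resize(c["frame"][60:252,120:320,::-1],(400,384));o[:,400:]=cv2.resize(d["frame"][:,:,::-1],(400,384));cv2.imwrite("pics/w4.png",o)
print("hold point px scene",proj(c,G+[0,0,.03]),"tube bottom if vertical",proj(c,G+[0,0,.03-.095]))
E
```

```text
pull False
[-0.0405  0.161  -0.0897] 0.24319424604749112
[ 0.6188 -0.0765  0.2986] 34.21975135803223 0.2425270894317859 14.1
hold point px scene [218.0255  94.7211] tube bottom if vertical [219.5163 130.9717]
```

View pics/w4.png

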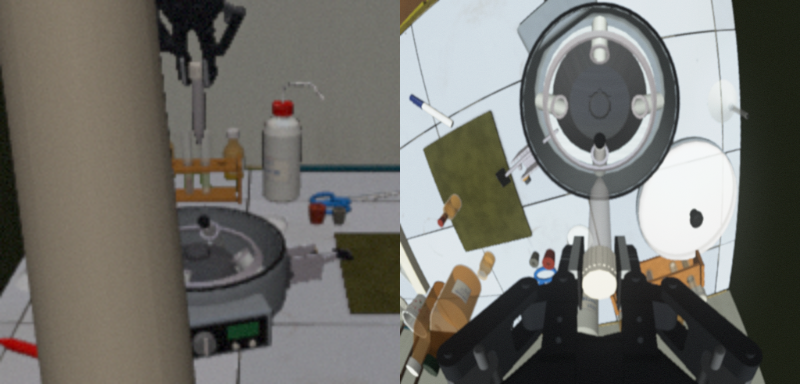

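The tube hangs in the gripper with the cap on top, its bottom at scene pixel (219.5,130) against a predicted (219.5,131). The lever and balance tube look unchanged. The scene camera can't see tilt along its own line of sight, so I'll check that from the wrist camera before handing in.

```bash
python3 - <<'E'
from h import *
from bench import env,monitor,eyes
d=eyes.grab_frame("wrist");t=np.load("t4.npz")
s=monitor.sense();z=Ro.from_quat(s["ee_rot"]).apply([0,0,1]);G=s["position"]-z*env.hold_point_z
V=d["view"];K=d["mtx"]
def fp(P):
    p=V[:3,:3]@P+V[:3,3];r=np.hypot(*p[:2]);th=np.arctan2(r,p[2]);return K[:2,2]+K[0,0]*th*p[:2]/r
h=-z.copy();h[2]=0;h/=np.linalg.norm(h)
for a in(-12,-6,0,6,12):
    ax=np.array([0,0,np.cos(np.radians(a))])+h*np.sin(np.radians(a));print(a,"bottom",fp(G-.095*ax),"captop",fp(G+.009*ax))
print(G)
c=np.ascontiguousarray(d["frame"][150:310,190:320,::-1]);cv2.imwrite("pics/w5.png",cv2.resize(c,(487,600),interpolation=cv2.INTER_CUBIC))
p=t["frame"][175:198,298:320].max(2)<45;y,x=np.where(p);print("pad top",x.mean()+298,y.mean()+175,p.sum())
E
```

```text
-12 bottom [256.4769 158.7973] captop [257.3244 283.2604]
-6 bottom [256.4396 170.2989] captop [257.3365 282.109 ]
0 bottom [256.4084 181.9785] captop [257.3476 280.7821]
6 bottom [256.3828 193.8061] captop [257.3573 279.2937]
12 bottom [256.3623 205.7548] captop [257.3657 277.6603]
[ 0.6164 -0.0741  0.3173]
pad top 308.16470588235296 189.3294117647059 85
```

View pics/w5.png

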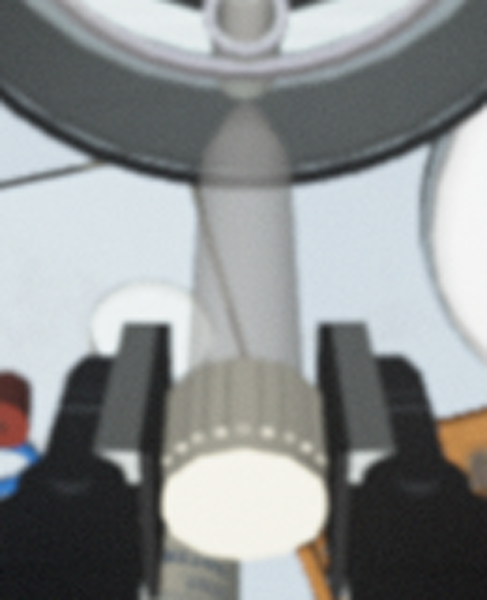

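The crop puts the tube tip at image row 177, which is about 3° off vertical. The bottom is about 22 cm up, and the lever pad is still at its down pixel (308,189). Handing in.

```bash
python3 -c "
from bench import job
print(job.hand_in())"
```

```text
the job is handed in; nothing more can be done
None
```

The job is handed in (no verdict came back): the brake lever is down on its detent, the balance tube is still in its sleeve, and the gripper holds the sample tube cap up, about 3° off vertical, with its bottom about 22 cm above the worktop.

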